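Test a repaired keyboard key on the key-contact tester

ROBOT

A 7-joint arm with a two-finger parallel gripper is mounted at the origin on a cart in front of the work surface, level with it; the furniture and walls round the work are solid. World frame = base frame: x ahead of the robot, y to its left, z up, the work surface at z = 0. Lengths are in m, angles in rad, forces in N, time in s.
With the tool pointing down it reaches from about 0.35 to 0.9 m from the base axis. Payload 19.9 kg.
Tool frame: the origin (TCP) lies on the centre line of the jaws, within the pads' length; the fingertips stand 19 mm ahead of it and the grasp point (between the pads) is the TCP; z points along the fingers, y is the direction in which the jaws open and shut (so a half turn about z gives the same grasp; the last joint's range is limited). The gripper opens to 94 mm and grips with 3 to 60 N. Pads are 16 mm wide; open, the fingers measure 119 mm over their backs; the gripper's body (75 mm by 177 mm) begins 78 mm behind the grasp point.
Start: joints at [-1.339, 0.417, -0.01, 1.614, 0.005, 1.111, -0.053], TCP at [0.168, 0.602, 0.224] pointing down, gripper open.
Joint ranges: [-2.81, 2.81], [-0.39, 2.02], [-1.27, 1.25], [0.06, 2.57], [-1.19, 4.33], [0.19, 2], [-2.82, 2.82]. Speed limits (rad/s): [1.89, 1.89, 2.39, 2.39, 3.01, 3.01, 3.01].

INTERFACE

Orientations are given as a unit quaternion [w, x, y, z].
In Python, from workcell import ctrl, vision, job gives the robot as it stands.
- The arm moves only by the shell command python3 -m creep 'ROWS' [FORCE]. ROWS is a JSON object of lists of equal length, an entry for each row: "translation": the shift along the tool's x, y, z in mm, a list of three; "yaw": the turn about the tool's z in degrees; "hand": the closure, from 0 (fully open) to 1 (shut). In form: {"translation": [[tx, ty, tz], ...], "yaw": [yaw, ...], "hand": [hand, ...]}. A call has 1 to 20 rows; each row shifts and turns the pose as measured when the row begins, along the tool's axes as they then stand; what a row does not reach is not made up. A row lasts 1/12 s, in which the tool goes at most 41.7 mm and 7.16 degrees, less where a joint would pass 70% of its speed; a pose out of reach is approached as far as the arm can. A call is refused whole if a number of a shift passes 41.7 or a number of a turn 7.16, either way. A call with a gripper value outside its range is refused whole. The fingers move at their own pace and stop on an object; FORCE is the grip in N (left out, the last holds). Time passes only in rows, so rows that do not move let the fingers close. It gives the time, the measured TCP pose, the force and the opening at its end, in the units of the state.
- ctrl.state(): the state, without advancing time (a new reading comes with each control period).
- vision.snapshot(name): name is "side" or "top"; returns (picture, depth): 420x560x3 uint8, red, green, blue; 420x560 float32, m along the optical axis (not along the pixel's ray), 0 where there is no reading.
- vision.calibration(name): a dict with "fovy" (degrees; the focal length in pixels is half the picture's height over the tangent of half this angle, whatever the lens; pixels are square), "cx", "cy" (the principal point, pixels), "k1" (the pictures are not rectified: a ray, as slopes to the right and down, at radius r is drawn at 1 + k1 r^2 times it, then the intrinsics apply), "rvec" (rotation vector, rad) and "tvec" (3), from world to camera coordinates, as OpenCV has them. Camera axes: x right, y down, z forward; pixel columns grow to the right and rows downward; lengths in m; the calibration is good to about 2 mm. A picture is of the moment at which its call begins. calibration takes no time and is no camera call.
- job.close_job(): hands the job in, once; it reports no verdict.
The state is a dict: "t": time; "joints": joint angles; "qvel": joint speeds; "joint_torque": joint torques, N m; "tool_pos": TCP position; "orientation": TCP orientation; "wrist_force": force on the tool from outside, world axes, zero at the start; "wrist_torque": the same for the moment, N m; "finger_gap": finger opening in m.
Only numpy, scipy, OpenCV 4.12 (cv2) and the standard library are available. Lean on these libraries where they do the work, as an engineer would, in place of code of your own. Each camera call takes 0.05 s, during which the arm holds its last target. There are 200 camera calls.

TASK

Test the white key on the key-contact tester: with closed fingers press the raised end of the red rocker down to switch the tester on, then push the green latching button fully in, then press the white key all the way down near its front end and keep it down; the program finishes while still holding the white key down. Only touch and press, never grip or lift anything; leave the black key unpressed and the tools on the bench where they lie.

Things in the scene. Friction and masses are not known exactly. Their poses are not given: they have to be found in the camera images.
- tester: Key-contact tester: a fixed low metal tray, 170 mm deep (its x) by 252 mm wide (its y), with four fixed modules side by side at 60 mm spacing. Which module stands in which place varies. Origin under the middle of the tray on the bench; its x points to the far side (away from the robot), y to its left, z up; all modules have its yaw. Module tops lie 24 mm (keys) and 40 mm (rocker, button) above the bench; nothing on the tester is higher than about 65 mm.
- rocker (a joint): Red V-shaped rocker switch, 56 mm long (tester x) and 26 mm wide. 0 = off: its far half is raised and its near half level. 0.4 rad = on: far half level, near half raised. It stays where it is left; about 2 N at the far end turns it.
- rocker_end (a point): Point on the top face of the rocker's far half (marked with a white bar), 20 mm beyond the pivot towards tester +x, 8 mm short of the end; moves with the rocker: about 60 mm above the bench when off, 52 mm when on. Press here straight down, about 8 mm; the far half is then level.
- latch_button (a joint): Green square latching push button, 26 mm wide. 0 = out, 0.008 m = fully in, where it hits its stop. It takes about 3 N and stays where it is pushed to.
- latch_top (a point): Centre of the top face of the green button, 57 mm above the bench when out, 49 mm when fully in; moves with the button.
- white_key (a joint): White key, 154 mm long (tester x) and 22 mm wide, hinged at its far end, sprung upward. 0 = up, 0.075 rad = fully down at its stop; about 1.5 N starts it and 3.5 N at the spot near its front holds it fully down. It springs back when let go.
- white_key_spot (a point): Point on the top of the white key, 22 mm from its front (near) end, where to press; 54 mm above the bench when up, 45 mm when fully down; moves with the key.
- black_key (a joint): Narrow black key, 106 mm long and 10 mm wide, hinged and sprung like the white one: 0 = up, 0.075 rad = fully down. Not to be pressed.
- black_key_spot (a point): Point on the top of the black key, 11 mm from its front end, 56 mm above the bench. Not to be pressed.
- tape_1: Loose black roll of tape lying flat, 62x59x19 mm, just in front of the tester. Its origin lies on the bench under its middle. A bystander: leave it where it lies.
- tweezers: Loose steel tweezers lying flat, 22x125x10 mm, just in front of the tester. Its origin lies on the bench under its middle. A bystander: leave it where it lies.

How it is judged:
By the outcome, as a careful person would: the job done as asked, in the order asked, and still so for the second after the job is handed in, while the arm keeps its last pose, push and grip.
It also fails if it takes over 35 s, if anything falls off the work surface, if the arm or the gripper's body presses on something with over 40 N, if the wrist force passes 120 N, or if a joint passes its speed limit or range.

## Working session

There is one attempt and no reset: what is moved stays moved. The work goes in short steps, Python scripts to look and compute and a shell command to move; the robot and the scene stay as the last step left them, time stands still between calls to the robot, and variables do not carry over. Pictures are saved under pics/ and viewed, about 8 in all and at most 12, crops included, and the job is handed in when it is done.

```bash
mkdir -p pics; cat > h.py <<'E'
import numpy as np, cv2
from workcell import ctrl, vision, job
from scipy.spatial.transform import Rotation as R
def snap(n,f=None):
    p,d=vision.snapshot(n)
    if f: cv2.imwrite('pics/'+f,p[:,:,::-1])
    return p,d
def cam(n):
    c=vision.calibration(n); f=210/np.tan(np.radians(c['fovy'])/2)
    return c,f,R.from_rotvec(c['rvec']).as_matrix(),np.array(c['tvec'])
def world(n,d):
    c,f,Rm,t=cam(n); v,u=np.mgrid[0:420,0:560]
    x=(u-c['cx'])/f; y=(v-c['cy'])/f; xd,yd=x.copy(),y.copy()
    for _ in range(10):
        s=1+c['k1']*(x*x+y*y); x,y=xd/s,yd/s
    P=np.stack([x*d,y*d,d],-1)
    return (P-t)@Rm
def state():
    s=ctrl.state(); print(s['t'],np.round(s['tool_pos'],4),np.round(s['orientation'],4),np.round(s['wrist_force'],1),s['finger_gap'],np.round(s['joints'],3))
E
python3 - <<'E'
from h import *
import pickle
D={}
for n in('top','side'):
    p,d=snap(n,n+'0.png'); D[n]=(p,d,world(n,d)); print(n,vision.calibration(n))
pickle.dump(D,open('d.pkl','wb'));state()
E
```

```text
top {'fovy': 47.215385670440384, 'cx': 285.2929491449323, 'cy': 204.8782536848688, 'k1': -0.07735413154188728, 'rvec': array([ 2.12943675, -2.15994436,  0.17245508]), 'tvec': array([0.03130859, 0.53115508, 0.84393953])}
side {'fovy': 46.477259842119246, 'cx': 280.9624375878989, 'cy': 207.04243892372878, 'k1': 0.04828311911220786, 'rvec': array([ 2.02966129, -0.63749061,  0.3681951 ]), 'tvec': array([-0.43362309,  0.23036713,  0.59492259])}
0.1 [0.1683 0.6016 0.2239] [-0.000e+00  1.360e-01  9.907e-01 -6.000e-04] [-0.6  0.8  0.1] 0.09390785288583008 [-1.34   0.418 -0.01   1.614  0.005  1.111 -0.053]
```

View pics/top0.png

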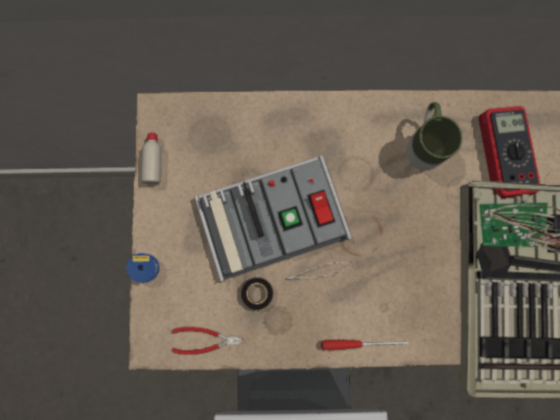

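View pics/side0.png

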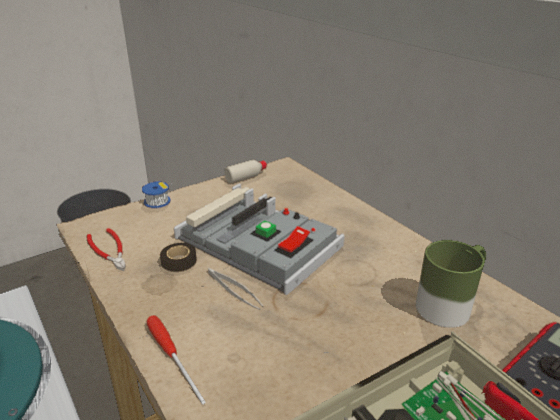

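The top view shows the modules left to right as white key (225,232), black key (252,210), green button (290,217) and red rocker (321,208). The tape is at (257,293) and the tweezers at (317,270). The side view agrees.

```bash
python3 - <<'E'
from h import *
import pickle
D=pickle.load(open('d.pkl','rb'))
def box(m,W,name):
    P=W[m]; c,(w,h),a=cv2.minAreaRect((P[:,:2]*1000).astype(np.float32)); print(name,m.sum(),'mean',P.mean(0).round(4),'med z',np.median(P[:,2]).round(4),'rect',np.round(c,1),round(w,1),round(h,1),round(a,1),'z5/95',np.percentile(P[:,2],[5,95]).round(3)); return P
for n in D:
    p,d,W=D[n]; hsv=cv2.cvtColor(p,cv2.COLOR_RGB2HSV); H,S,V=[hsv[...,i] for i in range(3)]
    r=np.zeros(d.shape,bool)
    if n=='top': r[150:285,190:355]=1
    else: r[180:290,170:345]=1
    r&=d>0
    z=W[...,2]
    red=r&((H<6)|(H>174))&(S>150)&(z>.042)
    box(red,W,n+' red')
    g=r&(H>45)&(H<85)&(S>110)&(z>.045); box(g,W,n+' green')
    # high pale region
    wk=r&(V>130)&(S<90)&(z>.04)&(z<.066)
    k,l,st,ce=cv2.connectedComponentsWithStats(wk.astype(np.uint8)); i=1+np.argmax(st[1:,4]); box(l==i,W,n+' white')
    box(r&(z>.01)&(z<.07),W,n+' tray')
    bt=d>0; q=bt&(z<.03); print('bench z', np.median(z[q&(abs(z)<.015)]))
E
```

```text
top red 453 mean [ 0.5252 -0.0374  0.0532] med z 0.053 rect [550.9 -14.2] 132.6 55.6 50.9 z5/95 [0.044 0.061]
top green 119 mean [0.5069 0.0152 0.0551] med z 0.0554 rect [507.5  15. ] 26.3 27.2 17.5 z5/95 [0.049 0.058]
top white 951 mean [0.4812 0.1331 0.0538] med z 0.0539 rect [485.9 134.7] 153.2 21.6 17.5 z5/95 [0.051 0.057]
top tray 11197 mean [0.5116 0.0495 0.0356] med z 0.0384 rect [490.5  41.7] 215.9 259.3 17.5 z5/95 [0.02  0.056]
bench z -0.0001189135446734441
side red 412 mean [ 0.5261 -0.0404  0.0518] med z 0.0514 rect [551.5 -17.1] 134.8 56.3 51.5 z5/95 [0.045 0.059]
side green 154 mean [0.5022 0.0074 0.0516] med z 0.0529 rect [505.4  12.7] 28.1 26.0 17.8 z5/95 [0.045 0.055]
side white 873 mean [0.4799 0.1266 0.0495] med z 0.0513 rect [484.6 130.3] 154.7 38.7 19.3 z5/95 [0.042 0.054]
side tray 9254 mean [0.497  0.0244 0.0333] med z 0.0368 rect [530.   96.6] 377.2 344.3 48.7 z5/95 [0.014 0.053]
bench z -0.0008007564383300397
```

```bash
python3 - <<'E'
from h import *
import pickle
D=pickle.load(open('d.pkl','rb'))
a=np.radians(17.5); M=np.array([[np.cos(a),np.sin(a)],[-np.sin(a),np.cos(a)]])
for n in D:
    p,d,W=D[n]; hsv=cv2.cvtColor(p,cv2.COLOR_RGB2HSV); H,S,V=[hsv[...,i] for i in range(3)]
    z=W[...,2]
    red=(((H<8)|(H>172))&(S>130)&(z>.043)&(z<.07)&(d>0)&(W[...,0]<.6)&(abs(W[...,1])<.1)&(W[...,0]>.4)).astype(np.uint8)
    k,l,st,ce=cv2.connectedComponentsWithStats(red); i=1+np.argmax(st[1:,4]); P=W[l==i]
    T=P[:,:2]@M.T*1000
    lo,hi=np.percentile(T,[1,99],0); print(n,len(P),lo,hi,cv2.minAreaRect((P[:,:2]*1000).astype(np.float32)))
    for x in range(int(lo[0]),int(hi[0]),6):
        s=(T[:,0]>=x)&(T[:,0]<x+6); print(x+3,s.sum(),np.median(P[s,2]).round(4))
    c=np.array([(lo[0]+hi[0])/2,(lo[1]+hi[1])/2]); print('pivot',M.T@c,'end',M.T@(c+[20,0]))
E
```

```text
top 448 [ 460.20546579 -210.23537873] [ 514.41808566 -183.80723458] ((524.8092651367188, -41.24730682373047), (57.27976989746094, 27.635412216186523), 16.885595321655273)
463 53 0.0519
469 48 0.0526
475 52 0.0522
481 46 0.0518
487 50 0.0521
493 49 0.0538
499 51 0.0552
505 39 0.0579
511 49 0.0604
pivot [524.00295034 -41.36508269] end [543.07728936 -35.3509667 ]
side 383 [ 457.63199239 -212.14821159] [ 510.37856169 -186.69057571] ((521.8928833007812, -44.34774398803711), (54.43709182739258, 26.594409942626953), 17.649532318115234)
460 52 0.0507
466 41 0.0509
472 36 0.0507
478 35 0.0505
484 36 0.0507
490 52 0.0517
496 49 0.054
502 40 0.056
508 39 0.0586
pivot [521.57060517 -44.64646224] end [540.64494418 -38.63234625]
```

```bash
python3 -m creep '{"translation":[[0,0,0],[0,0,0],[0,0,0],[0,0,0],[0,0,0]],"yaw":[-7,-7,-7,-7,-5],"hand":[1,1,1,1,1]}' 20
```

```text
t: 0.52
tool_pos: [0.1677, 0.6007, 0.2221]
orientation: [-0.001, -0.159, 0.987, -0.002]
wrist_force: [0.7, -0.1, -0.5]
finger_gap: 0.0641
```

```bash
cat >> h.py <<'E'
T=dict(rock=(.542,-.037),green=(.5065,.014),white=(.433,.1175))
def go(name):
    s=ctrl.state(); q=s['orientation']; Rm=R.from_quat([q[1],q[2],q[3],q[0]]).as_matrix()
    d=np.array([*T[name],s['tool_pos'][2]])-s['tool_pos']
    print('delta tool mm',(Rm.T@d*1000).round(1),'z',s['tool_pos'][2],'yaw of x',np.degrees(np.arctan2(Rm[1,0],Rm[0,0])),'want -162.5; F',np.round(s['wrist_force'],1),'gap',s['finger_gap'],'tilt',Rm[:,2].round(4),'t',s['t'])
E
python3 -c "
from h import *
go('rock')"
```

```text
delta tool mm [-155.2 -722.9    2.6] z 0.22205451795618916 yaw of x -161.70646550555878 want -162.5; F [ 0.7 -0.1 -0.5] gap 0.06410945391216556 tilt [-8.0e-04 -4.5e-03 -1.0e+00] t 0.5167
```

```bash
python3 -m creep '{"translation":[[-8,-38,0],[-8,-38,0],[-8,-38,0],[-8,-38,0],[-8,-38,0],[-8,-38,0],[-8,-38,0],[-8,-38,0],[-8,-38,0],[-8,-38,0],[-8,-38,0],[-8,-38,0],[-8,-38,0],[-8,-38,0],[-8,-38,0],[-8,-38,0]],"yaw":[0,0,0,0,0,0,0,0,0,0,0,0,0,0,0,0],"hand":[1,1,1,1,1,1,1,1,1,1,1,1,1,1,1,1]}'; python3 -c "
from h import *
go('rock')"
```

```text
t: 1.85
tool_pos: [0.4906, 0.0454, 0.2202]
orientation: [-0.003, -0.169, 0.986, -0.002]
wrist_force: [1.2, 0.9, -0.1]
finger_gap: 0.0005
delta tool mm [-21.  -94.8   0.2] z 0.22021836416168888 yaw of x -160.54001352197855 want -162.5; F [ 1.2  0.9 -0.1] gap 0.0005497272190591874 tilt [-0.0056 -0.0055 -1.    ] t 1.85
```

```bash
python3 -m creep '{"translation":[[-7,-32,0],[-7,-32,0],[-7,-28,0],[0,0,40],[0,0,40],[0,0,20],[0,0,0],[0,0,0]],"yaw":[1,1,0,0,0,0,0,0],"hand":[1,1,1,1,1,1,1,1]}'; python3 -c "
from h import *
go('rock')"
```

```text
t: 2.52
tool_pos: [0.5437, -0.0517, 0.117]
orientation: [-0.002, -0.145, 0.989, -0.005]
wrist_force: [-0.3, 0.1, 0.4]
finger_gap: 0.0005
delta tool mm [-2.6 14.6 -0.1] z 0.11703237788084794 yaw of x -163.33154284433203 want -162.5; F [-0.3  0.1  0.4] gap 0.0004857846475686235 tilt [-0.0035 -0.0097 -0.9999] t 2.5167
```

```bash
python3 -m creep '{"translation":[[-2,14,0],[0,0,0],[0,0,15],[0,0,0],[0,0,0]],"yaw":[0,0,0,0,0],"hand":[1,1,1,1,1]}'; python3 -c "
from h import *
go('rock')
snap('side','a.png')
p,d=snap('top'); cv2.imwrite('pics/b.png',cv2.resize(p[140:300,180:380,::-1],None,fx=3,fy=3))"
```

```text
t: 2.93
tool_pos: [0.5442, -0.0374, 0.1081]
orientation: [0.001, -0.146, 0.989, -0.005]
wrist_force: [0.8, -0.8, 0.8]
finger_gap: 0.0004
delta tool mm [ 2.  1. -0.] z 0.10806517088606389 yaw of x -163.24232061609192 want -162.5; F [ 0.8 -0.8  0.8] gap 0.0004081837991740983 tilt [ 0.0027 -0.0092 -1.    ] t 2.9333
```

View pics/a.png

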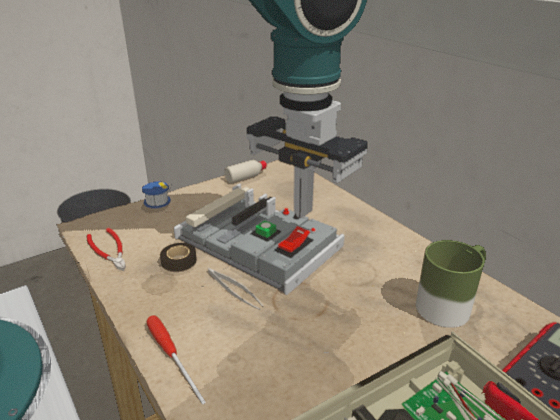

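The side view shows the closed fingertips at (301,217), right above the rocker's raised far end at (306,230). I'll press now.

```bash
python3 -m creep '{"translation":[[1,1,12],[1,0,10],[0,0,6],[0,0,4],[0,0,3]],"yaw":[0,0,0,0,0],"hand":[1,1,1,1,1]}'; python3 -c "
from h import *
go('rock')"
```

```text
t: 3.45
tool_pos: [0.5433, -0.0377, 0.0718]
orientation: [0.003, -0.145, 0.989, -0.005]
wrist_force: [1.7, 0.4, 1.6]
finger_gap: 0.0002
delta tool mm [ 1.  1. -0.] z 0.07180771622995298 yaw of x -163.2735388975735 want -162.5; F [1.7 0.4 1.6] gap 0.00021135637116703228 tilt [ 0.0066 -0.0088 -0.9999] t 3.45
```

```bash
python3 -m creep '{"translation":[[0,0,3],[0,0,2]],"yaw":[0,0],"hand":[1,1]}'; python3 -m creep '{"translation":[[0,0,2],[0,0,2]],"yaw":[0,0],"hand":[1,1]}'
```

```text
t: 3.62
tool_pos: [0.544, -0.0378, 0.0697]
orientation: [0.003, -0.145, 0.989, -0.004]
wrist_force: [-29.8, 3.0, 81.5]
finger_gap: 0.0006
t: 3.78
tool_pos: [0.5438, -0.0378, 0.0702]
orientation: [0.003, -0.145, 0.989, -0.003]
wrist_force: [-19.7, 2.3, 54.0]
finger_gap: 0.0003
```

The rocker hit its stop hard, so smaller steps from here. I'll retract and check it.

```bash
python3 -m creep '{"translation":[[0,0,-15],[0,0,-15],[0,25,0],[-0,25,0],[0,0,0],[0,0,0]],"yaw":[0,0,0,0,0,0],"hand":[1,1,1,1,1,1]}'; python3 -c "
from h import *
go('green')
p,d=snap('side'); cv2.imwrite('pics/c.png',cv2.resize(p[160:310,160:360,::-1],None,fx=4,fy=4,interpolation=cv2.INTER_CUBIC))
"
```

```text
t: 4.28
tool_pos: [0.5285, 0.0102, 0.1018]
orientation: [0.002, -0.143, 0.99, -0.003]
wrist_force: [-1.0, -0.3, -0.8]
finger_gap: 0.0002
delta tool mm [20.   9.9 -0.1] z 0.1017775260517045 yaw of x -163.51601928804124 want -162.5; F [-1.  -0.3 -0.8] gap 0.00024990623057263167 tilt [ 0.0055 -0.0043 -1.    ] t 4.2833
```

View pics/c.png

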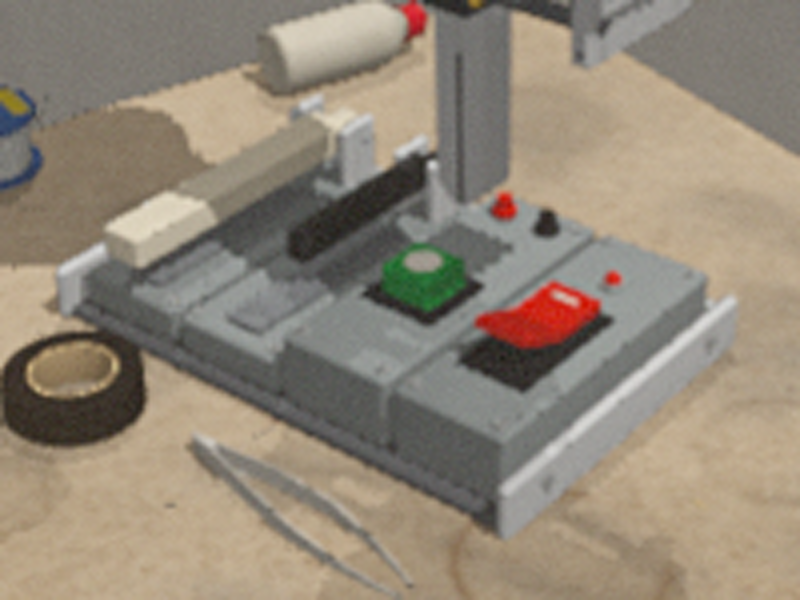

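The rocker is on: its near half (490,320) is raised and the far half is level. Next is the green button.

```bash
python3 -m creep '{"translation":[[20,10,0],[0,0,0],[0,0,12],[0,0,8],[0,0,0],[0,0,0]],"yaw":[-1,0,0,0,0,0],"hand":[1,1,1,1,1,1]}'; python3 -c "
from h import *
go('green')"
```

```text
t: 4.83
tool_pos: [0.5063, 0.0102, 0.0797]
orientation: [0.001, -0.15, 0.989, -0.003]
wrist_force: [-0.3, -0.6, 0.7]
finger_gap: 0.0009
delta tool mm [-1.3  3.6 -0. ] z 0.07970008301338526 yaw of x -162.69844316708392 want -162.5; F [-0.3 -0.6  0.7] gap 0.0008902607017646817 tilt [ 0.0037 -0.0058 -1.    ] t 4.8333
```

```bash
python3 -m creep '{"translation":[[-1,3.5,0],[0,0,3],[0,0,3],[0,0,3],[0,0,1],[0,0,0]],"yaw":[0,0,0,0,0,0],"hand":[1,1,1,1,1,1]}'
```

```text
t: 5.33
tool_pos: [0.5072, 0.0133, 0.0695]
orientation: [0.002, -0.15, 0.989, -0.003]
wrist_force: [-0.6, 0.3, 3.6]
finger_gap: 0.0001
```

```bash
python3 -m creep '{"translation":[[0,0,1],[0,0,0.5]],"yaw":[0,0],"hand":[1,1]}';python3 -m creep '{"translation":[[0,0,0.5],[0,0,0.5]],"yaw":[0,0],"hand":[1,1]}'
```

```text
t: 5.5
tool_pos: [0.5073, 0.0133, 0.0682]
orientation: [0.002, -0.15, 0.989, -0.003]
wrist_force: [-3.3, -0.2, 13.0]
finger_gap: 0.0007
t: 5.67
tool_pos: [0.5074, 0.0133, 0.0681]
orientation: [0.002, -0.15, 0.989, -0.003]
wrist_force: [-7.7, -0.7, 18.1]
finger_gap: 0.0
```

```bash
python3 -m creep '{"translation":[[0,0,-20],[0,0,-18],[10,28,0],[10,28,0],[10,28,0],[5,20,0],[0,0,0],[0,0,0]],"yaw":[0,0,0,0,0,0,0,0],"hand":[1,1,1,1,1,1,1,1]}'; python3 -c "
from h import *
go('white')
p,d=snap('side'); cv2.imwrite('pics/d.png',cv2.resize(p[160:310,160:360,::-1],None,fx=4,fy=4,interpolation=cv2.INTER_CUBIC))
"
```

```text
t: 6.33
tool_pos: [0.4415, 0.1051, 0.1075]
orientation: [0.003, -0.149, 0.989, -0.003]
wrist_force: [1.4, 0.1, 0.1]
finger_gap: 0.0007
delta tool mm [ 4.5 14.3 -0.1] z 0.10746902222019467 yaw of x -162.90319162149254 want -162.5; F [1.4 0.1 0.1] gap 0.0006724153463428434 tilt [ 0.0074 -0.0049 -1.    ] t 6.3333
```

View pics/d.png

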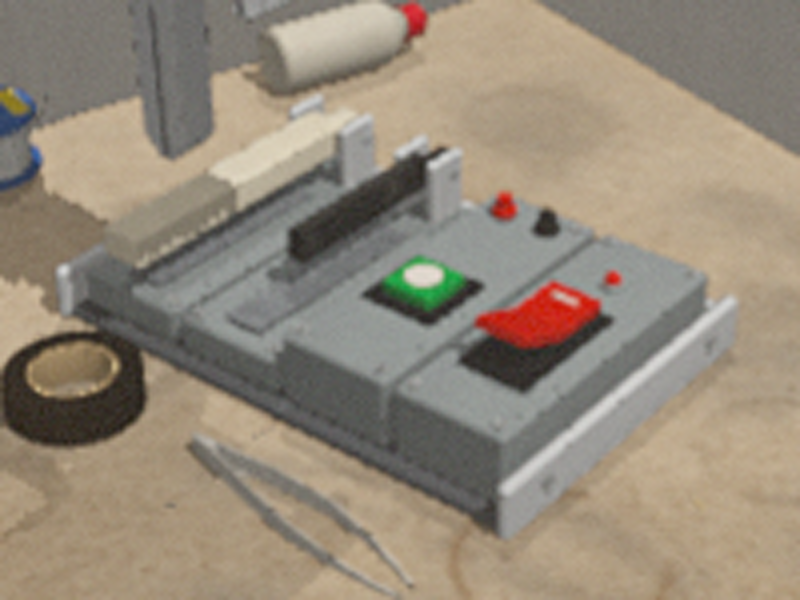

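The green button (422,283) now sits lower, the rocker is still on, and the tape and tweezers haven't moved. I'll line up over the white key spot.

```bash
python3 -m creep '{"translation":[[4.5,14,0],[0,0,0],[0,0,15],[0,0,11],[0,0,0],[0,0,0]],"yaw":[0,0,0,0,0,0],"hand":[1,1,1,1,1,1]}'; python3 -c "
from h import *
go('white')"
```

```text
t: 6.88
tool_pos: [0.4373, 0.1125, 0.0811]
orientation: [0.005, -0.145, 0.989, -0.004]
wrist_force: [0.5, -1.0, 0.2]
finger_gap: 0.0002
delta tool mm [ 2.7  6.  -0.1] z 0.08106357209037218 yaw of x -163.28273423896468 want -162.5; F [ 0.5 -1.   0.2] gap 0.00020579181509031342 tilt [ 0.0102 -0.0057 -0.9999] t 6.8833
```

```bash
python3 -m creep '{"translation":[[2.5,6,0],[0,0,0],[0,0,0]],"yaw":[0,0,0],"hand":[1,1,1]}'; python3 -c "
from h import *
go('white')
p,d=snap('side'); cv2.imwrite('pics/e.png',cv2.resize(p[150:250,160:300,::-1],None,fx=5,fy=5,interpolation=cv2.INTER_CUBIC))
"
```

```text
t: 7.13
tool_pos: [0.434, 0.1167, 0.082]
orientation: [0.005, -0.144, 0.99, -0.004]
wrist_force: [0.1, -0.1, 0.1]
finger_gap: 0.0003
delta tool mm [ 0.7  1.1 -0. ] z 0.08196130337721379 yaw of x -163.42464514424145 want -162.5; F [ 0.1 -0.1  0.1] gap 0.0002596318474391733 tilt [ 0.0109 -0.0059 -0.9999] t 7.1333
```

View pics/e.png

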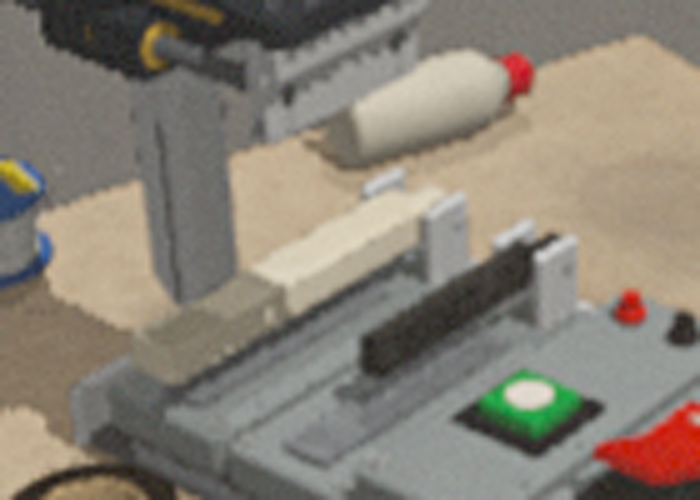

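The tip is 9 mm above the key at (190,300), near its front end. Pressing.

```bash
python3 -m creep '{"translation":[[0,1,6],[0,0,4],[0,0,3],[0,0,2],[0,0,1],[0,0,0]],"yaw":[0,0,0,0,0,0],"hand":[1,1,1,1,1,1]}'; python3 -c "
from h import *
go('white')"
```

```text
t: 7.68
tool_pos: [0.4343, 0.1181, 0.065]
orientation: [0.006, -0.144, 0.989, -0.003]
wrist_force: [-0.7, 0.3, 3.1]
finger_gap: 0.0003
delta tool mm [ 1.4 -0.2 -0. ] z 0.06501354957758089 yaw of x -163.38405384960956 want -162.5; F [-0.7  0.3  3.1] gap 0.0003387449429640624 tilt [ 0.0122 -0.0051 -0.9999] t 7.6833
```

```bash
python3 -m creep '{"translation":[[0,0,1],[0,0,0.5]],"yaw":[0,0],"hand":[1,1]}'; python3 -m creep '{"translation":[[0,0,0.5],[0,0,0.5]],"yaw":[0,0],"hand":[1,1]}'
```

```text
t: 7.85
tool_pos: [0.4343, 0.1181, 0.0637]
orientation: [0.006, -0.144, 0.989, -0.003]
wrist_force: [-5.1, -1.8, 15.0]
finger_gap: 0.0007
t: 8.02
tool_pos: [0.4344, 0.1181, 0.0633]
orientation: [0.005, -0.144, 0.99, -0.003]
wrist_force: [-5.9, -1.8, 17.6]
finger_gap: 0.0005
```

```bash
python3 - <<'E'
from h import *
for i in range(12): p,d=snap('side')
state()
cv2.imwrite('pics/f.png',cv2.resize(p[160:310,160:360,::-1],None,fx=4,fy=4,interpolation=cv2.INTER_CUBIC))
E
```

```text
8.6167 [0.4344 0.1181 0.0634] [ 0.0055 -0.1443  0.9895 -0.0031] [-6.3 -1.6 17.1] 0.0003893938805479626 [-0.573  0.361  0.27   2.177 -0.151  0.611  1.664]
```

View pics/f.png

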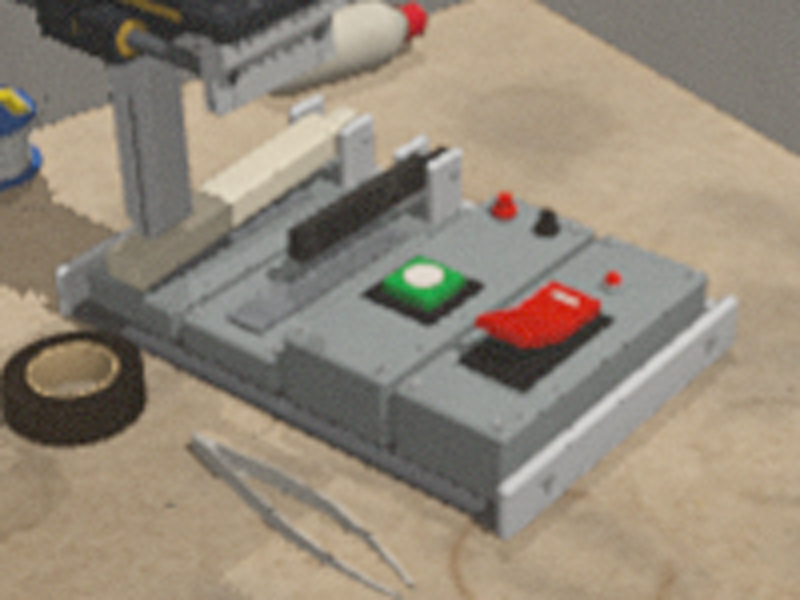

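The white key is down under the fingertips (165,230), the green button is in, the rocker is on and the black key is up. The tape and tweezers are where they were, and the 17 N push holds steady.

```bash
python3 -c "
from workcell import job
print(job.close_job())"
```

```text
the job is handed in; nothing more can be done
None
```

I switched the rocker on, pushed the green button in, then pressed the white key, and handed the job in at about 8.6 s with the key still held down.

- **White key:** the fingertips pressed at its spot near the front with a steady 17 N (3.5 N is enough to hold it). The measured tip height was about 44–45 mm, which matches fully down.
- **Rocker:** the last picture shows it on, with the near half raised.
- **Green button:** the tip stopped at 49 mm with 18 N, which is its fully-in height.
- **Bystanders:** the black key was up and the tape and tweezers had not moved in the last picture.

**High force on the rocker:** it hit its stop harder than intended, with 81 N upward and about 30 N sideways at the wrist (about 87 N in total). That was below the 120 N wrist limit. It was the closed fingertips that were pressing, not the arm or the gripper's body, so I don't expect the 40 N limit to apply. I used much smaller steps for the button and key.

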